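# Offer a heat sink up to a power board

### The arm

A 7-joint arm with a two-finger parallel gripper is mounted at the origin on a cart in front of the work surface, level with it; the furniture and walls round the work are solid. World frame = base frame: x ahead of the robot, y to its left, z up, the work surface at z = 0. Lengths are in m, angles in rad, forces in N, time in s.
With the tool pointing down it reaches from about 0.35 to 0.9 m from the base axis. Payload 8.1 kg.
Tool frame: the origin (TCP) lies midway between the tips of the shut fingers; the grasp point (between the pads) lies 19 mm behind it; z points along the fingers, y is the direction in which the jaws open and shut (so a half turn about z gives the same grasp; the last joint's range is limited). The gripper opens to 92 mm and grips with 3 to 60 N. Pads are 19 mm wide; open, the fingers measure 130 mm over their backs; the gripper's body (75 mm by 190 mm) begins 47 mm behind the grasp point.
Start: joints at [1.127, 0.434, 0.025, 1.573, -0.012, 1.134, -0.075], TCP at [0.209, -0.589, 0.227] pointing down, gripper open.
Joint ranges: [-2.62, 2.62], [-0.44, 2.09], [-1.27, 1.32], [0.08, 2.57], [-1.32, 4.46], [0.12, 2], [-2.74, 2.74]. Speed limits (rad/s): [2.22, 2.22, 3.01, 3.01, 3.14, 3.14, 3.14].

### API

Orientations are given as a rotation vector (axis times angle).
In Python, from cell import arm gives the robot as it stands. The module is installed in compiled form; this text tells all that it offers.
- The arm moves only by the tool jog_arm, never from a script. Its argument "increments" is a list of rows, each an object with "slide": the shift along the tool's x, y, z in mm, a list of three; "roll": the turn about the tool's z in rad; "gripper": the opening, from 0 (shut) to 1 (fully open). In form: [{"slide": [x, y, z], "roll": roll, "gripper": gripper}, ...]. A call has exactly 10 rows; each row is the pose to reach, as a shift and turn from the pose commanded when the call began, along the tool's axes at that moment; what a row does not reach only later rows make up. A row lasts 1/12 s, in which the tool goes at most 41.7 mm and 7.16 degrees, less where a joint would pass 70% of its speed; a pose out of reach is approached as far as the arm can. A call with a gripper value outside its range is refused whole. The fingers move at their own pace and stop on an object; "newtons" is the grip in N (left out, the last holds). Time passes only in rows, so rows that repeat a pose let the fingers close, or fill a call up. It gives the time, the measured TCP pose, the force and the opening at its end, in the units of the state.
- arm.observe(): the state, without advancing time (a new reading comes with each control period).
- arm.get_image(name): name is "scene" or "top" or "wrist"; returns a dict with "frame" (400x640x3 uint8, blue, green, red), "depth" (400x640 float32, m along the optical axis (not along the pixel's ray), 0 where there is no reading), "intrinsics" (3x3 intrinsics, pixels), "R" (3x3) and "t" (3): a world point X has camera coordinates R X + t; the wrist camera has in their place "hand_eye" (4x4, takes a point from camera to tool coordinates, whose origin is the TCP and whose axes are the flange's). Camera axes: x right, y down, z forward; pixel columns grow to the right and rows downward; lengths in m; the calibration is good to about 2 mm. A picture is of the moment at which its call begins: read the wrist's pose just before it.
- arm.sign_off(): hands the job in, once; it reports no verdict.
The state is a dict: "clock": time; "joints": joint angles; "dq": joint speeds; "joint_efforts": joint torques, N m; "position": TCP position; "ee_rot": TCP orientation; "force": force on the tool from outside, world axes, zero at the start; "ft_torque": the same for the moment, N m; "width": opening from 0.0 (shut) to 1.0 (fully open).
Only numpy, scipy, OpenCV 4.12 (cv2) and the standard library are available. Lean on these libraries where they do the work, as an engineer would, in place of code of your own. Each camera call takes 0.05 s, during which the arm holds its last target.

### The job

Pick up the finned aluminium heat sink and carry it over the row of two blue bins to the green power board, touching neither the bins nor the board with it and leaving everything else where it is. Stop with it held level and still above the board, its underside about a centimetre above the tips of the two guide pins, each mounting hole straight over its pin, the red-marked end over the red pin. Finish while still holding it there: do not lower it onto the pins and do not let go.

Things in the scene. Friction and masses are not known exactly. Their poses are not given: they have to be found in the camera images.
- heat_sink: loose finned aluminium heat sink, about 0.13 kg, 80 mm long (its x) x 40 mm wide (its y) x 30 mm high, lying flat, fins up. Origin at the centre of its underside, z up. Base plate 5 mm thick over the full 80x40 mm; the fin block (50x40 mm, from 5 to 30 mm high) sits in the middle; grasp it across its 40 mm width. The +x end is marked red. (A tall storage rack stands at the left of the worktop, from y = 0.4 on at x over 0.5: keep the arm clear of it)
- sink_red_hole (a point): mouth, at the underside, of the 6 mm mounting hole at the red end: 32 mm along +x from the heat sink's origin
- sink_plain_hole (a point): mouth, at the underside, of the mounting hole at the unmarked end: 32 mm along -x from the heat sink's origin
- power_board: green power board fixed on the worktop, 130 mm (its x) x 96 mm (its y), origin at the centre of its underside on the worktop, z up. Black module with grey thermal pad in the middle (top at 22 mm), two guide pins 4 mm thick with tips at 40 mm, at 32 mm along +x (red) and -x (bare steel); all other parts are below 28 mm
- red_pin_tip (a point): top of the red guide pin, 40 mm above the worktop
- plain_pin_tip (a point): top of the bare steel guide pin, 40 mm above the worktop
- bin_near: blue parts bin with bits, 194x67x64 mm, origin at the centre of its underside, long along its x axis. With bin_far, end to end, it forms the row between the heat sink and the board
- bin_far: blue parts bin with pens, 179x71x69 mm, origin at the centre of its underside, its centre 192 mm from that of bin_near along their common x axis, farther from the robot
- pump_jar: bystander: white pump jar with steel lid, 58 mm wide, 78 mm high, origin at the centre of its underside
- tape_roll: bystander: amber tape roll lying flat, 66 mm across, 13 mm high, origin at the centre of its underside
- solder_reel: bystander: reel of solder wire, 52 mm across, 18 mm high, origin at the centre of its underside
- usb_stick: bystander: black usb stick 18x50x8 mm, origin at the centre of its underside
- orange_driver: bystander: orange precision screwdriver 10x127x10 mm, origin at the centre of its underside
Not all that is in view belongs to the job. There is more than one size of the power_board; the job needs the larger.

How it is judged:
By the outcome, as a careful person would: the job done as asked, in the order asked, and still so for the second after the job is handed in, while the arm keeps its last pose, push and grip.
It also fails if it takes over 48 s, if anything falls off the work surface, if the arm or the gripper's body presses on something with over 40 N, if the wrist force passes 120 N, or if a joint passes its speed limit or range.

## Working session

There is one attempt and no reset: what is moved stays moved. The work goes in short steps, Python scripts to look and compute and a tool call to move; the robot and the scene stay as the last step left them, time stands still between calls to the robot, and variables do not carry over. Pictures are saved under pics/ and viewed, and the job is handed in when it is done.

Besides the shell and the picture viewer there is one more tool, called after "Request:" as name(argument=value, ...) on one line, values as JSON. jog_arm: Moves the arm, as the interface text tells. Its arguments: {"type":"object","properties":{"increments":{"type":"array"},"newtons":{"type":"number"}},"required":["increments"]}

```bash
mkdir -p pics
cat > h.py <<'E'
import numpy as np,cv2,pickle
from cell import arm
def grab(n,tag):
    s=arm.observe(); d=arm.get_image(n); d['state']=s
    cv2.imwrite(f'pics/{tag}.png',d['frame']); pickle.dump(d,open(f'{tag}.pkl','wb')); return d
def load(tag): return pickle.load(open(f'{tag}.pkl','rb'))
from scipy.spatial.transform import Rotation as Ro
def RT(d):
    if 'R' in d: return np.array(d['R']),np.array(d['t'])
    T=np.eye(4);s=d['state'];T[:3,:3]=Ro.from_rotvec(s['ee_rot']).as_matrix();T[:3,3]=s['position']
    M=np.linalg.inv(T@np.array(d['hand_eye']));return M[:3,:3],M[:3,3]
def onz(d,u,v,z):
    R,t=RT(d);K=np.array(d['intrinsics']);r=R.T@np.linalg.solve(K,[u,v,1.]);c=-R.T@t
    return c+r*(z-c[2])/r[2]
def dep(d,u,v):
    R,t=RT(d);K=np.array(d['intrinsics']);Z=d['depth'][int(v),int(u)]
    return R.T@(np.linalg.solve(K,[u,v,1.])*Z-t)
def proj(d,X):
    R,t=RT(d);K=np.array(d['intrinsics']);p=K@(R@np.array(X)+t);return p[:2]/p[2]
def crop(d,tag,u0,v0,u1,v1,s):
    cv2.imwrite(f'pics/{tag}.png',cv2.resize(d['frame'][v0:v1,u0:u1],None,fx=s,fy=s,interpolation=cv2.INTER_CUBIC))
E
python3 - <<'E'
from h import *
print(arm.observe())
for n in ('scene','top'):
    d=grab(n,n+'0'); R,t=RT(d); print(n,-R.T@t,d['intrinsics'])
E
```

```text
{'clock': 0.0, 'joints': array([ 1.12739297,  0.43522484,  0.02499648,  1.57412403, -0.01159403,
        1.13400681, -0.07506086]), 'dq': array([-1.03525018e-03, -3.79997421e-04, -8.80756577e-06, -1.16777659e-03,
       -1.12149852e-03,  1.83252301e-04,  3.56205551e-04]), 'joint_efforts': array([-6.09999279e-04, -6.67855239e+01,  9.85014550e-01, -3.14471626e+01,
       -6.03386946e-02,  4.29551932e-02,  1.29011255e-04]), 'position': array([ 0.20865511, -0.58857947,  0.22593369]), 'ee_rot': array([-3.09456862e+00, -5.32404310e-01,  6.78669665e-04]), 'force': array([-0.25681771,  0.53047512,  0.6341518 ]), 'ft_torque': array([-0.03211819,  0.02420245,  0.0087806 ]), 'width': 1.0012375099974067}
scene [-0.11849613 -1.16378684  1.04948365] [[465.7221263    0.         323.57562919]
 [  0.         465.7221263  200.32354923]
 [  0.           0.           1.        ]]
top [ 0.42347701 -0.07838263  1.36750056] [[453.903754     0.         322.86382061]
 [  0.         453.903754   198.44050165]
 [  0.           0.           1.        ]]
```

View pics/scene0.png

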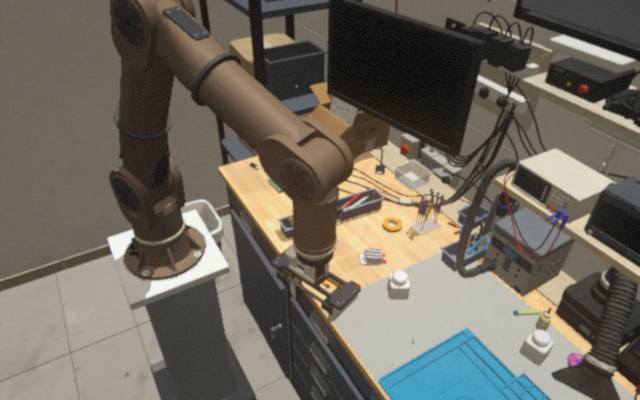

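View pics/top0.png

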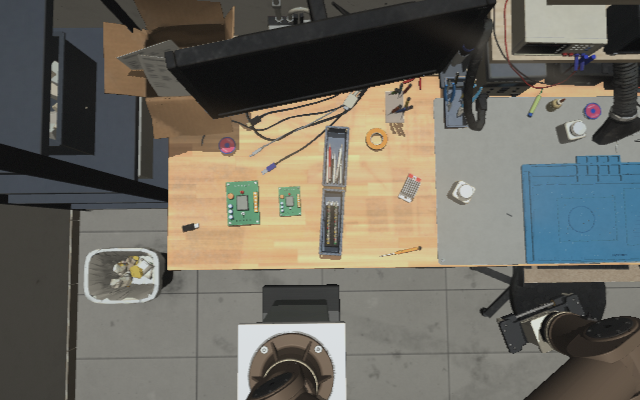

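The top picture shows the heat sink at (410,186), the bin row at (334,190), and two boards. The board at (243,203) is larger than the one at (290,201). The pump jar is at (462,191). I'll enlarge to check.

Run:
```python
from h import *
d=load('top0')
crop(d,'c_board',215,165,315,240,8)
crop(d,'c_sink',380,160,440,205,12)
for n,(u,v) in dict(sink=(410,186),bigb=(243,203),smallb=(290,201),binend1=(330,256),binend2=(338,128)).items(): print(n,onz(d,u,v,0.0),dep(d,u,v))
```

```text
sink [ 0.55449711 -0.36487039  0.        ] [ 0.55256301 -0.3606413   0.02018685]
bigb [0.50806644 0.14063812 0.        ] [0.50664657 0.13696177 0.02295408]
smallb [ 0.51263834 -0.00074509  0.        ] [ 0.51177756 -0.00149462  0.01320212]
binend1 [ 0.34636232 -0.11937472  0.        ] [ 0.34626812 -0.1194248  -0.00167055]
binend2 [ 0.73462536 -0.14864645  0.        ] [ 0.72337364 -0.14610558  0.04945144]
```

View pics/c_board.png

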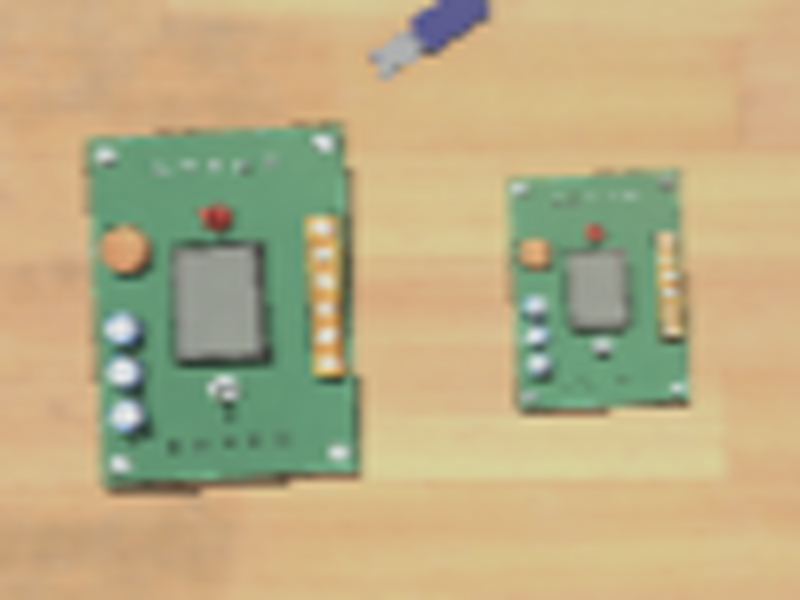

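View pics/c_sink.png

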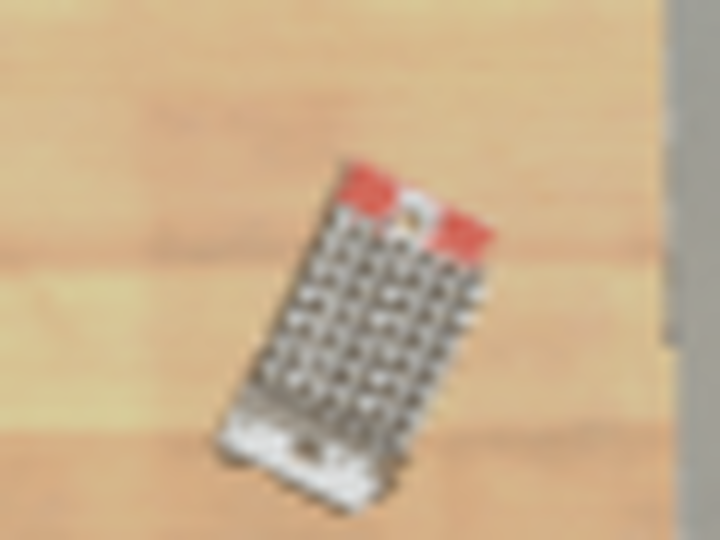

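Run:
```python
from h import *
d=load('top0')
f=lambda u0,v0,s,x,y:(u0+(x+.5)/s-.5,v0+(y+.5)/s-.5)
rh=onz(d,*f(380,160,12,412,217),.005);ph=onz(d,*f(380,160,12,308,447),.005)
rp=onz(d,*f(215,165,8,217,216),.04);pp=onz(d,*f(215,165,8,224,386),.04)
for a,b in((rh,ph),(rp,pp)):
    v=a-b;print(a,b,'mid',(a+b)/2,'len',np.hypot(*v[:2]),'yaw',np.degrees(np.arctan2(v[1],v[0])))
s=arm.observe();R=Ro.from_rotvec(s['ee_rot']).as_matrix();print(R, s['position'])
mid=(rh+ph)/2
print('tool delta mm',1000*R.T@(mid-s['position']))
print(load('top0')['depth'][185:190,405:415])
# image bins extents
m=d['depth']
for v in range(120,262,6):
    P=[dep(d,u,v) for u in range(315,355)]
    h=[p for p in P if p[2]>.02]
    if h: print(v,round(h[0][0],3),'y',round(h[-1][1],3),round(h[0][1],3),'zmax',round(max(p[2] for p in h),3))
w=grab('wrist','w0');print(w['hand_eye'])
```

```text
[ 0.57937139 -0.37622446  0.005     ] [ 0.52144949 -0.34850495  0.005     ] mid [ 0.55041044 -0.3623647   0.005     ] len 0.06421306810593409 yaw -25.574233356632412
[0.53917555 0.13809747 0.04      ] [0.47692104 0.13547637 0.04      ] mid [0.5080483  0.13678692 0.04      ] len 0.06230966179716244 yaw 2.410899593897052
[[ 9.42513933e-01  3.34166286e-01 -6.16643699e-04]
 [ 3.34166814e-01 -9.42513126e-01  1.24428094e-03]
 [-1.65398039e-04 -1.37881398e-03 -9.99999036e-01]] [ 0.20866959 -0.58865761  0.22602983]
tool delta mm [397.75164603 -98.78100065 221.10045658]
[[1.372897  1.346862  1.3465774 1.3586707 1.3519417 1.3660792 1.3466806
  1.3745269 1.3592496 1.3491191]
 [1.3682697 1.3452022 1.3754356 1.3483949 1.3472984 1.357317  1.3454823
  1.3606228 1.345511  1.3691906]
 [0.        1.3421698 1.362161  1.3534114 1.368523  1.3454365 1.3425163
  1.3550338 1.3447255 1.3555918]
 [1.342077  1.3708255 1.350264  1.3446136 1.3578877 1.3486608 1.3675869
  1.34145   1.3691523 1.3517007]
 [1.346151  1.3550183 1.3461515 1.3706772 1.3418857 1.3504814 1.3610646
  1.3435427 1.3619537 1.3443015]]
120 0.
[... 441 characters left out ...]
.535 y -0.161 -0.097 zmax 0.048
198 0.518 y -0.158 -0.097 zmax 0.049
204 0.5 y -0.158 -0.094 zmax 0.048
210 0.482 y -0.078 -0.093 zmax 1.368
216 0.465 y -0.155 -0.093 zmax 0.049
222 0.448 y -0.154 -0.09 zmax 0.048
228 0.43 y -0.154 -0.09 zmax 0.052
234 0.413 y -0.151 -0.09 zmax 0.062
240 0.395 y -0.151 -0.087 zmax 0.054
246 0.378 y -0.15 -0.086 zmax 0.049
252 0.361 y -0.147 -0.086 zmax 0.049
258 0.423 y -0.078 -0.078 zmax 1.368
[[-7.30198203e-04 -9.58076605e-01 -2.86511232e-01  7.87662241e-02]
 [ 9.99999481e-01 -4.95936208e-04 -8.90202256e-04  4.70021985e-04]
 [ 7.10790662e-04 -2.86511733e-01  9.58076470e-01 -1.57599227e-01]
 [ 0.00000000e+00  0.00000000e+00  0.00000000e+00  1.00000000e+00]]
```

View pics/w0.png

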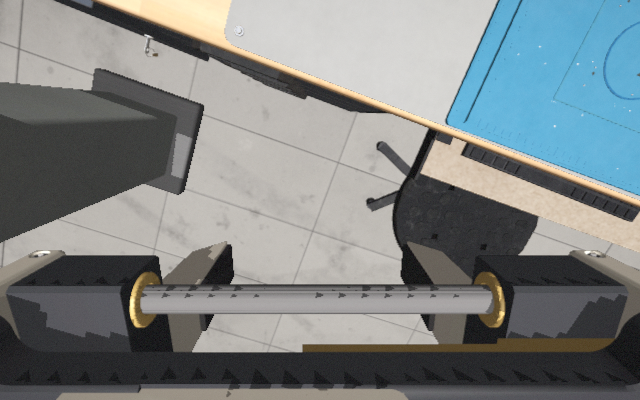

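The first grid move brings the gripper over the heat sink (mid (0.550,-0.362), yaw -25.6°; hole spacing measured 64.2 mm against 64).

Request:
jog_arm(increments=[{"slide": [12, -3, 0], "roll": 0.02, "gripper": 1}, {"slide": [36, -9, 2], "roll": 0.08, "gripper": 1}, {"slide": [68, -17, 5], "roll": 0.15, "gripper": 1}, {"slide": [102, -25, 8], "roll": 0.23, "gripper": 1}, {"slide": [136, -34, 12], "roll": 0.31, "gripper": 1}, {"slide": [170, -42, 16], "roll": 0.39, "gripper": 1}, {"slide": [204, -51, 20], "roll": 0.47, "gripper": 1}, {"slide": [238, -59, 24], "roll": 0.54, "gripper": 1}, {"slide": [270, -67, 28], "roll": 0.6, "gripper": 1}, {"slide": [300, -75, 32], "roll": 0.66, "gripper": 1}], newtons=20)

```text
clock: 0.98
position: [0.4682, -0.4165, 0.1943]
ee_rot: [-3.101, 0.503, 0.0]
force: [0.3, -1.1, 0.6]
width: 1.0
```

Run:
```python
from h import *
s=arm.observe();R=Ro.from_rotvec(s['ee_rot']).as_matrix();print(s['clock'],s['position'],s['joints'])
print('yaw',np.degrees(np.arctan2(R[1,0],R[0,0])),R[:,2])
print('tool delta mm',1000*R.T@(np.array([.5504,-.3624,.17])-s['position']))
```

```text
0.9833 [ 0.46817551 -0.41653031  0.19429357] [ 0.57568752  0.46314373  0.09690493  1.61519996 -0.04966948  1.06598913
 -1.20585817]
yaw -18.42355340778154 [-1.26476624e-04  3.91165479e-04 -9.99999915e-01]
tool delta mm [ 60.90879217 -77.33402995  24.30434181]
```

Request:
jog_arm(increments=[{"slide": [14, -18, 5], "roll": 0.03, "gripper": 1}, {"slide": [28, -36, 10], "roll": 0.06, "gripper": 1}, {"slide": [41, -52, 15], "roll": 0.08, "gripper": 1}, {"slide": [51, -65, 19], "roll": 0.1, "gripper": 1}, {"slide": [57, -73, 22], "roll": 0.12, "gripper": 1}, {"slide": [61, -77, 24], "roll": 0.125, "gripper": 1}, {"slide": [61, -77, 24], "roll": 0.125, "gripper": 1}, {"slide": [61, -77, 24], "roll": 0.125, "gripper": 1}, {"slide": [61, -77, 24], "roll": 0.125, "gripper": 1}, {"slide": [61, -77, 24], "roll": 0.125, "gripper": 1}])

```text
clock: 1.82
position: [0.5478, -0.3653, 0.1711]
ee_rot: [3.063, -0.694, 0.0]
force: [-0.4, 0.0, -0.2]
width: 1.003
```

Run:
```python
from h import *
d=grab('wrist','w1');s=d['state'];print(s['position'],s['force'])
print([proj(d,X) for X in([.579,-.376,.005],[.521,-.3485,.005])])
```

```text
[ 0.5477906  -0.36533239  0.17109284] [-0.38320963  0.02920679 -0.16100446]
[array([313.64889976, 158.57428232]), array([314.03647097, 218.51165623])]
```

View pics/w1.png

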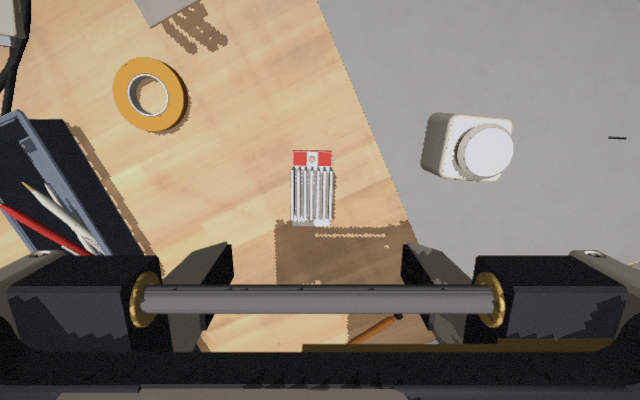

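Run:
```python
from h import *
d=load('w1');crop(d,'c_w1',282,140,346,235,6)
```

```text
(no output)
```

View pics/c_w1.png

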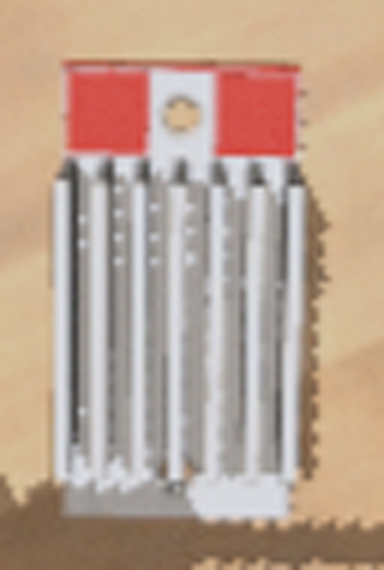

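Run:
```python
from h import *
d=load('w1')
f=lambda x,y:(282+(x+.5)/6-.5,140+(y+.5)/6-.5)
g=lambda x,y,z:onz(d,*f(x,y),z)
h=g(181,115,.005);a=g(67,65,.005);b=g(300,67,.005);c=g(62,515,.005);e=g(290,518,.005)
print(h,'w',np.linalg.norm(a-b),np.linalg.norm(c-e),'L',np.linalg.norm(a-c),np.linalg.norm(b-e))
v=(a+b-c-e)/2;yaw=np.arctan2(v[1],v[0]);print('yaw',np.degrees(yaw)); m=(a+b+c+e)/4;print('mid',m)
w=b-a;print('yaw from end',np.degrees(np.arctan2(w[0],-w[1])))
print('mid from hole',h-.032*np.array([np.cos(yaw),np.sin(yaw),0]))
s=arm.observe();R=Ro.from_rotvec(s['ee_rot']).as_matrix();print(s['position'],'yaw',np.degrees(np.arctan2(R[1,0],R[0,0])))
for t in (m,):
  print('delta',1000*R.T@(np.array([t[0],t[1],.006])-s['position']))
```

```text
[ 0.57967157 -0.3741846   0.005     ] w 0.0391196749600029 0.041028346297407155 L 0.08030258897578378 0.08050718680695591
yaw -26.775117479889694
mid [ 0.55099548 -0.36003785  0.005     ]
yaw from end -26.066737947098495
mid from hole [ 0.55110256 -0.35976892  0.005     ]
[ 0.54788379 -0.3651858   0.17108631] yaw -25.52883367489956
delta [  0.53732492  -6.06751822 165.08352703]
```

Request:
jog_arm(increments=[{"slide": [0, -2, 10], "roll": 0.01, "gripper": 1}, {"slide": [0.5, -4, 30], "roll": 0.015, "gripper": 1}, {"slide": [0.5, -5, 55], "roll": 0.015, "gripper": 1}, {"slide": [0.5, -5, 80], "roll": 0.015, "gripper": 1}, {"slide": [0.5, -5, 105], "roll": 0.015, "gripper": 1}, {"slide": [0.5, -5, 128], "roll": 0.015, "gripper": 1}, {"slide": [0.5, -5, 146], "roll": 0.015, "gripper": 1}, {"slide": [0.5, -5, 157], "roll": 0.015, "gripper": 1}, {"slide": [0.5, -5, 163], "roll": 0.015, "gripper": 1}, {"slide": [0.5, -5, 165], "roll": 0.015, "gripper": 1}])

```text
clock: 2.7
position: [0.5508, -0.3597, 0.0048]
ee_rot: [-3.059, 0.716, 0.002]
force: [0.1, 0.7, 0.8]
width: 1.002
```

Request:
jog_arm(increments=[{"slide": [0, 0, 0], "roll": 0, "gripper": 0.8}, {"slide": [0, 0, 0], "roll": 0, "gripper": 0.65}, {"slide": [0, 0, 0], "roll": 0, "gripper": 0.55}, {"slide": [0, 0, 0], "roll": 0, "gripper": 0.5}, {"slide": [0, 0, 0], "roll": 0, "gripper": 0.46}, {"slide": [0, 0, 0], "roll": 0, "gripper": 0.44}, {"slide": [0, 0, 0], "roll": 0, "gripper": 0.42}, {"slide": [0, 0, 0], "roll": 0, "gripper": 0.4}, {"slide": [0, 0, 0], "roll": 0, "gripper": 0.3}, {"slide": [0, 0, 0], "roll": 0, "gripper": 0.2}], newtons=30)

```text
clock: 3.53
position: [0.5513, -0.36, 0.0058]
ee_rot: [3.059, -0.715, 0.0]
force: [-0.8, 0.2, 1.5]
width: 0.428
```

Run:
```python
from h import *
d=grab('wrist','w2');s=d['state'];print(s['position'],s['force'],s['width'])
```

```text
[ 0.55126269 -0.35996084  0.00580421] [-0.78226519  0.15283069  1.53094654] 0.42762162116161645
```

View pics/w2.png

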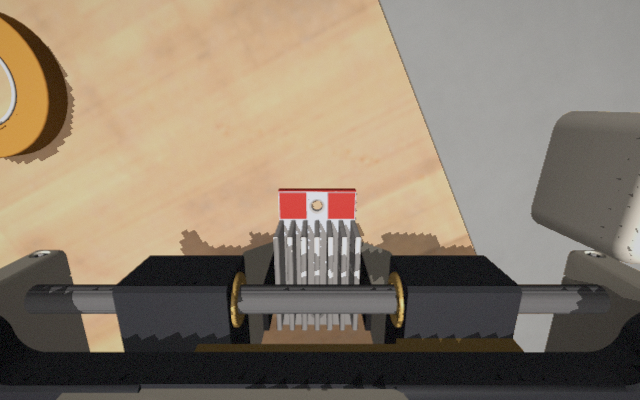

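Gripped (0.428 × 92 ≈ 39 mm); the red end and hole are visible at (317,205). Now lift straight up.

Request:
jog_arm(increments=[{"slide": [0, 0, -3], "roll": 0, "gripper": 0.2}, {"slide": [0, 0, -12], "roll": 0, "gripper": 0.2}, {"slide": [0, 0, -28], "roll": 0, "gripper": 0.2}, {"slide": [0, 0, -48], "roll": 0, "gripper": 0.2}, {"slide": [0, 0, -70], "roll": 0, "gripper": 0.2}, {"slide": [0, 0, -92], "roll": 0, "gripper": 0.2}, {"slide": [0, 0, -114], "roll": 0, "gripper": 0.2}, {"slide": [0, 0, -132], "roll": 0, "gripper": 0.2}, {"slide": [0, 0, -145], "roll": 0, "gripper": 0.2}, {"slide": [0, 0, -150], "roll": 0, "gripper": 0.2}], newtons=35)

```text
clock: 4.42
position: [0.5522, -0.3605, 0.1588]
ee_rot: [3.058, -0.715, 0.006]
force: [0.9, -0.5, -1.0]
width: 0.432
```

Run:
```python
from h import *
d=grab('wrist','w3');s=d['state'];print(s['position'],s['force'],s['width'])
a=load('w2');crop(a,'c_w2',260,170,380,340,4);crop(d,'c_w3',260,170,380,340,4)
cv2.imwrite('pics/c23.png',np.hstack([cv2.imread('pics/c_w2.png')[:590],cv2.imread('pics/c_w3.png')[:590]])[:, :800])
R=Ro.from_rotvec(s['ee_rot']).as_matrix();print('yaw',np.degrees(np.arctan2(R[1,0],R[0,0])),R[:,2])
print(1000*R.T@(np.array([.508,.1368,.15])-s['position']))
```

```text
[ 0.55216195 -0.36045897  0.15879236] [ 0.88607207 -0.49918763 -0.9931964 ] 0.43220539124384655
yaw -26.320993968907892 [ 0.00322501 -0.00176508 -0.99999324]
[-260.09840828 -426.12496004    7.77217559]
```

View pics/c23.png

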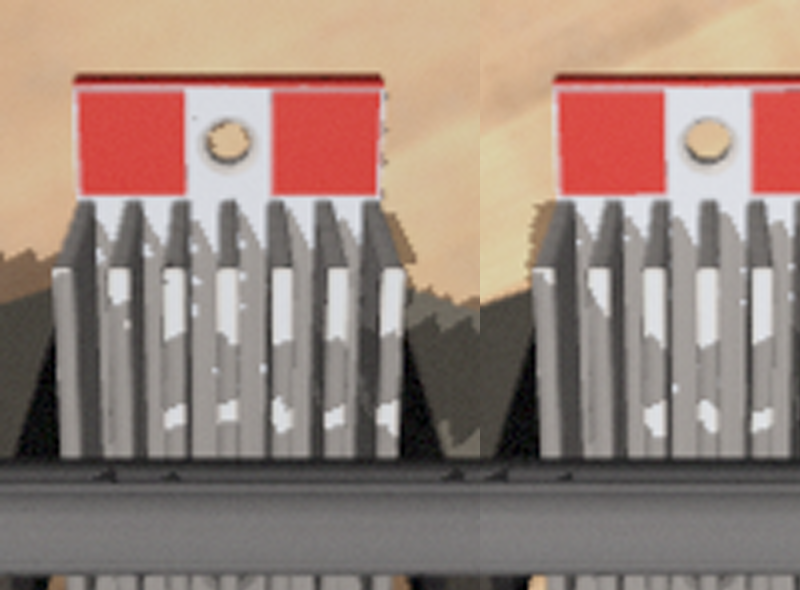

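Run:
```python
from h import *
d=load('top0')
for p in ((215,112),(260,105),(320,95),(430,72),(130,65)): print(p,dep(d,*p))
a=load('w2');s=a['state'];R=Ro.from_rotvec(s['ee_rot']).as_matrix()
f=lambda x,y:(260+(x+.5)/4-.5,170+(y+.5)/4-.5)
for nm,p in dict(hole=(228,141),l=(77,90),r=(382,88)).items():
    print(nm,1000*R.T@(onz(a,*f(*p),.005)-s['position']))
```

```text
(215, 112) [0.69353156 0.14778619 0.35175337]
(260, 105) [0.71324239 0.04787757 0.33644973]
(320, 95) [ 0.7379025  -0.09081797  0.32949978]
(430, 72) [ 0.79080643 -0.34933487  0.33046131]
(130, 65) [0.86466509 0.40848229 0.18872913]
hole [32.22497501 -0.80404074  0.80652792]
l [ 39.04058995 -20.12471432   0.80524678]
r [39.27695915 18.90294208  0.80887546]
```

Nothing has slipped: the hole sits at tool (32.2,-0.8) mm. The monitor edge is at x≥0.69, so it's clear. Now carry it over the bins at about 15 cm.

Request:
jog_arm(increments=[{"slide": [-4, -6, -1], "roll": -0.01, "gripper": 0.2}, {"slide": [-12, -20, -1], "roll": -0.02, "gripper": 0.2}, {"slide": [-25, -41, -1], "roll": -0.05, "gripper": 0.2}, {"slide": [-41, -67, -1], "roll": -0.08, "gripper": 0.2}, {"slide": [-58, -95, -1], "roll": -0.11, "gripper": 0.2}, {"slide": [-75, -123, -1], "roll": -0.145, "gripper": 0.2}, {"slide": [-92, -151, -1], "roll": -0.18, "gripper": 0.2}, {"slide": [-108, -177, -1], "roll": -0.21, "gripper": 0.2}, {"slide": [-122, -200, -1], "roll": -0.24, "gripper": 0.2}, {"slide": [-134, -220, -1], "roll": -0.26, "gripper": 0.2}])

```text
clock: 5.3
position: [0.5272, -0.1002, 0.1556]
ee_rot: [-3.126, 0.306, 0.004]
force: [0.5, -0.3, -2.3]
width: 0.432
```

```bash
cat > st.py <<'E'
from h import *
import sys
s=arm.observe();R=Ro.from_rotvec(s['ee_rot']).as_matrix();y=np.degrees(np.arctan2(R[1,0],R[0,0]))
print(s['clock'],s['position'],'w',s['width'],'F',s['force'],'yaw',y,'z',R[:,2],'q',s['joints'].round(2))
t=np.array([float(v) for v in sys.argv[1:4]]);ty=float(sys.argv[4])
print('delta',1000*R.T@(t-s['position']),'roll',-np.radians(ty-y))
E
python3 st.py .508 .1368 .155 2.4
```

```text
5.3 [ 0.5271594  -0.10024946  0.15561108] w 0.4324478191625347 F [ 0.53313306 -0.25444952 -2.25661747] yaw -11.17996082325244 z [-2.32548044e-03  8.86870230e-04 -9.99996903e-01] q [ 0.09  0.37 -0.    1.88  0.    0.9  -1.68]
delta [ -64.755935   -228.83579493    0.86586479] roll -0.2370150286575948
```

```bash
python3 st.py .448 .1343 .155 2.4
```

```text
5.3 [ 0.5271594  -0.10024946  0.15561108] w 0.4324478191625347 F [ 0.53313306 -0.25444952 -2.25661747] yaw -11.17996082325244 z [-2.32548044e-03  8.86870230e-04 -9.99996903e-01] q [ 0.09  0.37 -0.    1.88  0.    0.9  -1.68]
delta [-123.13241292 -214.74970352    1.00317644] roll -0.2370150286575948
```

Request:
jog_arm(increments=[{"slide": [-14, -25, 0], "roll": -0.03, "gripper": 0.2}, {"slide": [-29, -51, 0], "roll": -0.06, "gripper": 0.2}, {"slide": [-45, -79, 0], "roll": -0.09, "gripper": 0.2}, {"slide": [-61, -107, 0], "roll": -0.12, "gripper": 0.2}, {"slide": [-77, -134, 0], "roll": -0.15, "gripper": 0.2}, {"slide": [-92, -160, 0], "roll": -0.175, "gripper": 0.2}, {"slide": [-105, -183, 0], "roll": -0.2, "gripper": 0.2}, {"slide": [-115, -201, 0], "roll": -0.22, "gripper": 0.2}, {"slide": [-121, -211, 0], "roll": -0.235, "gripper": 0.2}, {"slide": [-123, -215, 0], "roll": -0.237, "gripper": 0.2}])

```text
clock: 6.13
position: [0.4491, 0.1336, 0.156]
ee_rot: [-3.141, -0.066, 0.003]
force: [0.6, 0.5, -2.0]
width: 0.434
```

Request:
jog_arm(increments=[{"slide": [0, 0, 0], "roll": 0, "gripper": 0.2}, {"slide": [0, 0, 0], "roll": 0, "gripper": 0.2}, {"slide": [0, 0, 0], "roll": 0, "gripper": 0.2}, {"slide": [0, 0, 0], "roll": 0, "gripper": 0.2}, {"slide": [0, 0, 0], "roll": 0, "gripper": 0.2}, {"slide": [0, 0, 0], "roll": 0, "gripper": 0.2}, {"slide": [0, 0, 0], "roll": 0, "gripper": 0.2}, {"slide": [0, 0, 0], "roll": 0, "gripper": 0.2}, {"slide": [0, 0, 0], "roll": 0, "gripper": 0.2}, {"slide": [0, 0, 0], "roll": 0, "gripper": 0.2}])

```text
clock: 6.97
position: [0.4507, 0.1318, 0.1567]
ee_rot: [-3.141, -0.059, -0.0]
force: [-0.4, -0.0, -1.8]
width: 0.436
```

```bash
python3 - <<'E'
from h import *
d=grab('wrist','w4');t=grab('top','top4')
print([proj(d,X) for X in([.5392,.1381,.04],[.4769,.1355,.04])])
crop(d,'c_w4',200,0,440,240,3)
E
python3 st.py .508 .1368 .155 2.4
```

```text
[array([313.31735912,  98.73947185]), array([313.88119533, 174.18141835])]
7.0667 [0.45065502 0.13184694 0.15669992] w 0.432589099037517 F [-0.08530728  0.70136932 -1.16126601] yaw 2.16567781811557 z [-1.91785478e-05 -3.32781901e-05 -9.99999999e-01] q [-0.27  0.27 -0.16  2.02  0.06  0.85 -1.99]
delta [57.49122402 -2.78255236  1.69865916] roll -0.004089693584340312
```

View pics/w4.png

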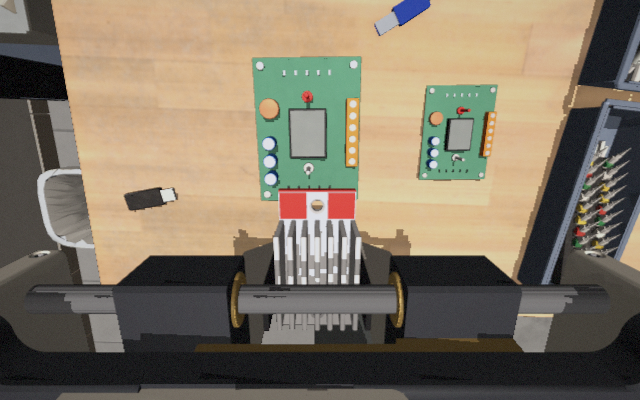

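View pics/top4.png

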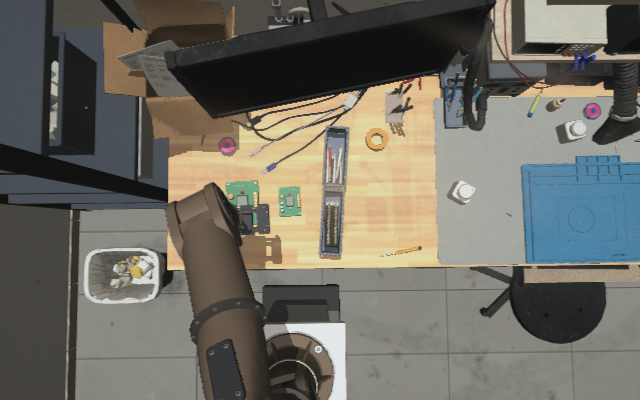

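Run:
```python
from h import *
d=load('w4');crop(d,'c_w4a',280,80,340,125,12);crop(d,'c_w4b',280,150,340,195,12)
```

```text
(no output)
```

View pics/c_w4a.png

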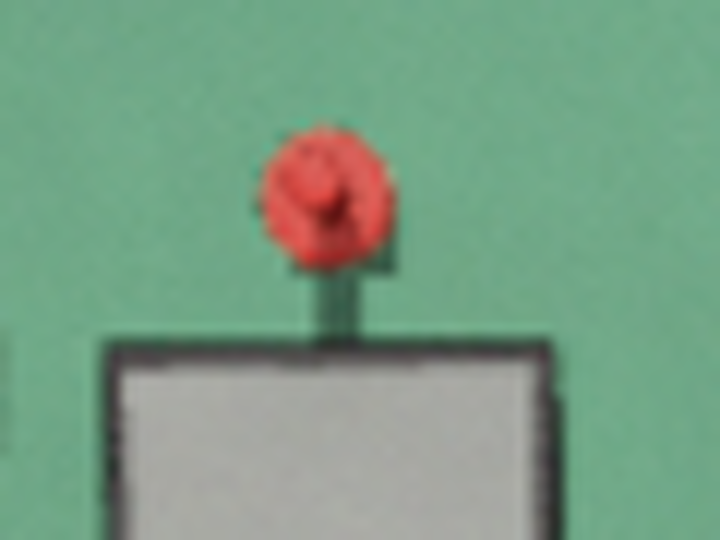

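View pics/c_w4b.png

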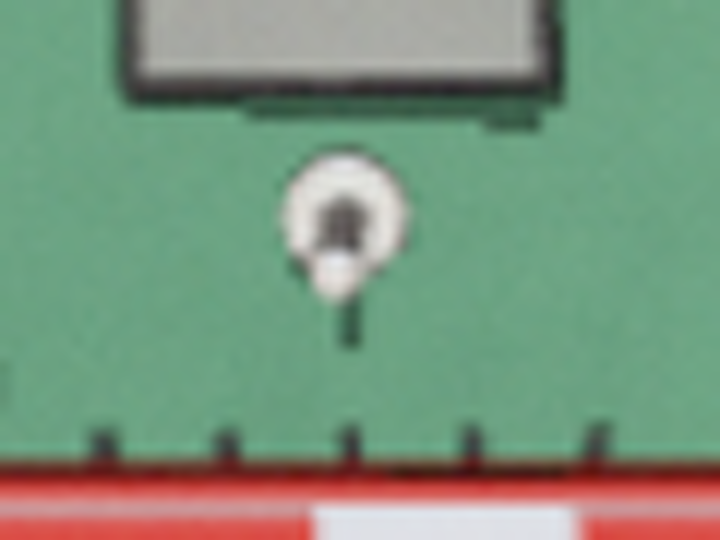

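```bash
cat > pins.py <<'E'
from h import *
d=load('w4')
f=lambda u0,v0,x,y:(u0+(x+.5)/12-.5,v0+(y+.5)/12-.5)
rp=onz(d,*f(280,80,320,182),.04);pp=onz(d,*f(280,150,334,274),.04)
v=rp-pp;print(rp,pp,'mid',(rp+pp)/2,'len',np.hypot(*v[:2]),'yaw',np.degrees(np.arctan2(v[1],v[0])))
for z in (.0016,.004,.006):
  a=onz(d,*f(280,80,328,200),z);b=onz(d,*f(280,150,345,213),z);v=a-b
  print('collar',z,(a+b)/2,np.hypot(*v[:2]),'yaw',np.degrees(np.arctan2(v[1],v[0])))
# board corners px
for p in ((253,57.5),(361,56.5)):print(onz(d,*p,.002))
t=load('top0')
g=lambda x,y:(215+(x+.5)/8-.5,165+(y+.5)/8-.5)
c=[onz(t,*g(*p),.003) for p in ((88,138),(343,126),(357,474),(106,487))]
print('board ctr top',np.mean(c,0),[np.linalg.norm(c[i]-c[i-1]) for i in range(4)]); v=(c[0]+c[1]-c[2]-c[3]);print(np.degrees(np.arctan2(v[1],v[0])))
s=d['state'];R=Ro.from_rotvec(s['ee_rot']).as_matrix();
print('red hole now in tool (z .0 plane of plate top)',)
h=lambda z: onz(d,317,205,s['position'][2]-z)
print(1000*R.T@(h(.0008)-s['position']))
crop(t,'c_pins',232,183,252,223,15)
print(proj(t,rp),proj(t,pp))
E
python3 pins.py
```

```text
[0.54209164 0.14398223 0.04      ] [0.47828226 0.14121551 0.04      ] mid [0.51018695 0.14259887 0.04      ] len 0.06386933031917004 yaw 2.4827444091187147
collar 0.0016 [0.50939721 0.14299029 0.0016    ] 0.06641915477236318 yaw 2.8132887755715905
collar 0.004 [0.50955125 0.14292704 0.004     ] 0.06590943913153299 yaw 2.813288775571586
collar 0.006 [0.50967961 0.14287433 0.006     ] 0.06548467609750783 yaw 2.8132887755715745
[0.57360956 0.1938517  0.002     ]
[0.5780007  0.09705239 0.002     ]
board ctr top [0.50858613 0.14163596 0.003     ] [np.float64(0.13145760214200541), np.float64(0.09587833077245433), np.float64(0.13116017275887548), np.float64(0.09376646047968558)]
2.676807389501367
red hole now in tool (z .0 plane of plate top)
[3.23479000e+01 2.90157605e-02 8.01389059e-01]
[239.6733465  190.59009425] [240.59102053 212.36723522]
```

View pics/c_pins.png

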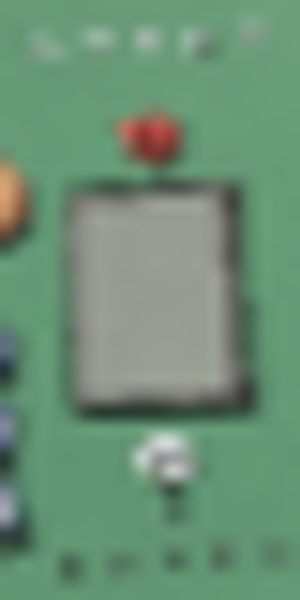

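```bash
python3 - <<'E'
from h import *
for n in ('w2','w3','w4'):
    d=load(n);crop(d,'h_'+n,270,180,364,230,8);H=d['hand_eye'];K=d['intrinsics'];
    def tool(u,v,z):
        r=H[:3,:3]@np.linalg.solve(K,[u,v,1.]);c=H[:3,3];return 1000*(c+r*(z-c[2])/r[2])
    print(n,tool(316.6,204.9,.0008),tool(317,205,.0008))
    print(K[0],H[:3,3])
E
cd pics; python3 -c "
import cv2,numpy as np
cv2.imwrite('h_all.png',np.vstack([cv2.imread('h_w2.png'),cv2.imread('h_w4.png')])[:800,:752][: ,:])
im=cv2.imread('h_all.png');print(im.shape);cv2.imwrite('h_all.png',cv2.resize(im,None,fx=.74,fy=.74))"
```

```text
w2 [32.2134012 -0.8169979  0.8      ] [32.15926899 -0.60979943  0.8       ]
[318.63299209   0.         316.78771154] [ 0.07868997 -0.00064892 -0.1575987 ]
w3 [32.21329178 -0.81664684  0.8       ] [32.15916091 -0.60945482  0.8       ]
[318.63299209   0.         316.78771154] [ 0.07868843 -0.00064896 -0.1575938 ]
w4 [32.40241301 -0.17817007  0.8       ] [3.23483077e+01 2.90158844e-02 8.00000000e-01]
[318.63299209   0.         316.78771154] [ 7.88438790e-02  4.31450651e-05 -1.57598556e-01]
(800, 752, 3)
```

View pics/h_w4.png

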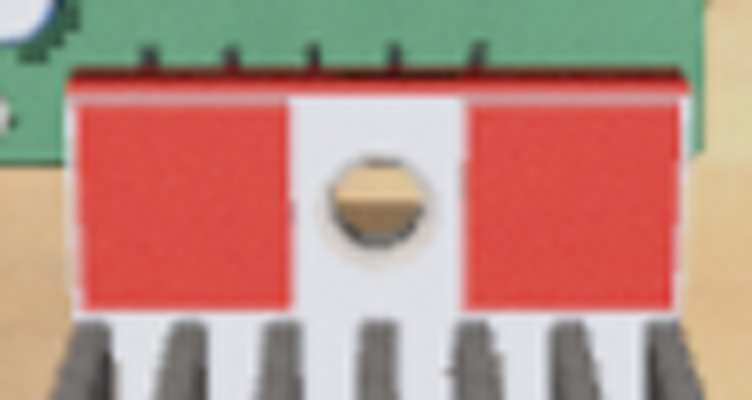

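View pics/h_w2.png

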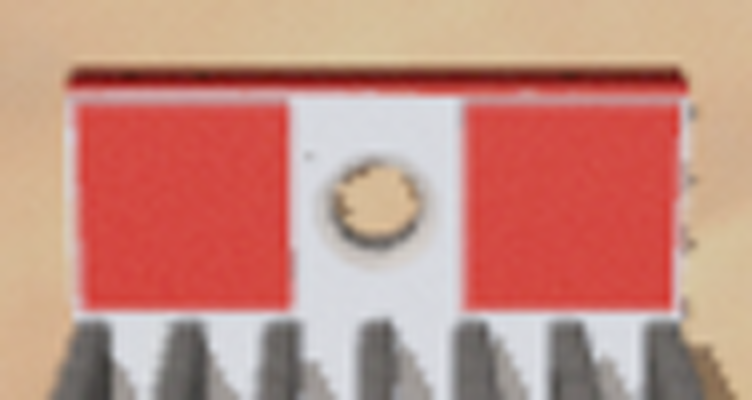

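The pins' real tips are the narrow heads (red about (306.2,94.7), plain about (307.3,172.3)); the wide discs are collars. This gives a spacing of 63.9 mm, as it should be. The hand-eye calibration jitters between calls, so I'll average several.

```bash
python3 - <<'E'
from h import *
f=lambda u0,v0,x,y:(u0+(x+.5)/12-.5,v0+(y+.5)/12-.5)
out=[]
for i in range(6):
    d=grab('wrist','w5_%d'%i);s=d['state'];H=d['hand_eye'];K=d['intrinsics'];z0=s['position'][2]
    def tool(u,v,z):
        r=H[:3,:3]@np.linalg.solve(K,[u,v,1.]);c=H[:3,3];return 1000*(c+r*(z-c[2])/r[2])
    h=tool(316.8,204.9,.0008)
    r=tool(*f(280,80,320,182),z0-.04);p=tool(*f(280,150,334,274),z0-.04)
    m=(r+p)/2; v=r-p
    out.append([*(m-h+[32,0,0])[:2],np.hypot(*v[:2]),np.arctan2(v[1],v[0]),*h[:2],*s['position'],*s['ee_rot']]);print(np.round(out[-1],3))
print(np.mean(out,0))
print(np.abs(load('w4')['frame'].astype(int)-d['frame']).mean())
E
python3 st.py .508 .1368 .155 2.4
```

```text
[ 5.9460e+01 -8.4500e+00  6.3861e+01 -6.0000e-03  3.2402e+01 -7.4000e-02
  4.5100e-01  1.3200e-01  1.5700e-01  3.1410e+00  5.9000e-02 -0.0000e+00]
[ 5.9458e+01 -8.4510e+00  6.3867e+01 -6.0000e-03  3.2402e+01 -7.4000e-02
  4.5100e-01  1.3200e-01  1.5700e-01  3.1410e+00  5.9000e-02  0.0000e+00]
[ 5.9459e+01 -8.4510e+00  6.3863e+01 -6.0000e-03  3.2402e+01 -7.4000e-02
  4.5100e-01  1.3200e-01  1.5700e-01  3.1410e+00  5.9000e-02 -0.0000e+00]
[ 5.9458e+01 -8.4510e+00  6.3866e+01 -6.0000e-03  3.2402e+01 -7.4000e-02
  4.5100e-01  1.3200e-01  1.5700e-01  3.1410e+00  5.9000e-02  0.0000e+00]
[ 5.9459e+01 -8.4510e+00  6.3863e+01 -6.0000e-03  3.2402e+01 -7.4000e-02
  4.5100e-01  1.3200e-01  1.5700e-01  3.1410e+00  5.9000e-02 -0.0000e+00]
[ 5.9458e+01 -8.4510e+00  6.3867e+01 -6.0000e-03  3.2402e+01 -7.5000e-02
  4.5100e-01  1.3200e-01  1.5700e-01  3.1410e+00  5.9000e-02  0.0000e+00]
[ 5.94586413e+01 -8.45090069e+00  6.38645696e+01 -5.65534828e-03
  3.24023568e+01 -7.44821496e-02  4.50660316e-01  1.31846060e-01
  1.56714501e-01  3.14098726e+00  5.93881573e-02 -4.77904132e-06]
2.1989283854166666
7.3667 [0.45066229 0.13182895 0.15671037] w 0.4295025765939212 F [-0.05286079 -0.55060383 -1.35284295] yaw 2.163740603434847 z [ 6.32468546e-06 -5.59795116e-05 -9.99999998e-01] q [-0.27  0.27 -0.16  2.02  0.06  0.85 -1.99]
delta [57.48450838 -2.80278894  1.7104523 ] roll -0.004123504358836897
```

Request:
jog_arm(increments=[{"slide": [4, -1, 0], "roll": 0, "gripper": 0.2}, {"slide": [13, -2, 0], "roll": -0.002, "gripper": 0.2}, {"slide": [25, -4, 0], "roll": -0.004, "gripper": 0.2}, {"slide": [37, -5.5, 0], "roll": -0.006, "gripper": 0.2}, {"slide": [48, -7, 0], "roll": -0.006, "gripper": 0.2}, {"slide": [55, -8, 0], "roll": -0.006, "gripper": 0.2}, {"slide": [58.5, -8.5, 0], "roll": -0.006, "gripper": 0.2}, {"slide": [59.5, -8.5, 0], "roll": -0.006, "gripper": 0.2}, {"slide": [59.5, -8.5, 0], "roll": -0.006, "gripper": 0.2}, {"slide": [59.5, -8.5, 0], "roll": -0.006, "gripper": 0.2}])

```text
clock: 8.2
position: [0.5093, 0.1424, 0.1566]
ee_rot: [3.141, 0.069, -0.001]
force: [-0.7, 0.3, -2.3]
width: 0.434
```

Request:
jog_arm(increments=[{"slide": [0, 0, 3], "roll": 0, "gripper": 0.2}, {"slide": [0, 0, 10], "roll": 0, "gripper": 0.2}, {"slide": [0, 0, 20], "roll": 0, "gripper": 0.2}, {"slide": [0, 0, 31], "roll": 0, "gripper": 0.2}, {"slide": [0, 0, 42], "roll": 0, "gripper": 0.2}, {"slide": [0, 0, 53], "roll": 0, "gripper": 0.2}, {"slide": [0, 0, 63], "roll": 0, "gripper": 0.2}, {"slide": [0, 0, 71], "roll": 0, "gripper": 0.2}, {"slide": [0, 0, 77], "roll": 0, "gripper": 0.2}, {"slide": [0, 0, 80], "roll": 0, "gripper": 0.2}])

```text
clock: 9.03
position: [0.5094, 0.1424, 0.0756]
ee_rot: [3.14, 0.069, -0.002]
force: [0.1, -0.4, -2.2]
width: 0.432
```

Request:
jog_arm(increments=[{"slide": [0, 0, 0], "roll": 0, "gripper": 0.2}, {"slide": [0, 0, 0], "roll": 0, "gripper": 0.2}, {"slide": [0, 0, 0], "roll": 0, "gripper": 0.2}, {"slide": [0, 0, 0], "roll": 0, "gripper": 0.2}, {"slide": [0, 0, 0], "roll": 0, "gripper": 0.2}, {"slide": [0, 0, 0], "roll": 0, "gripper": 0.2}, {"slide": [0, 0, 0], "roll": 0, "gripper": 0.2}, {"slide": [0, 0, 0], "roll": 0, "gripper": 0.2}, {"slide": [0, 0, 0], "roll": 0, "gripper": 0.2}, {"slide": [0, 0, 0], "roll": 0, "gripper": 0.2}])

```text
clock: 9.87
position: [0.5098, 0.1426, 0.0767]
ee_rot: [3.141, 0.069, -0.0]
force: [-0.4, -0.0, -2.9]
width: 0.431
```

```bash
python3 st.py .5098 .1425 .056 2.5
python3 - <<'E'
from h import *
d=grab('wrist','w6');t=grab('scene','scene6');crop(t,'c_s6',220,140,420,270,4)
E
```

```text
9.8667 [0.50980656 0.14255948 0.07671584] w 0.4312804787637294 F [-0.40813868 -0.00930344 -2.87630566] yaw 2.5068612231450174 z [-2.86867518e-06 -4.87989877e-05 -9.99999999e-01] q [-0.27  0.47 -0.13  1.96  0.09  0.72 -1.99]
delta [-9.05410503e-03  5.81321636e-02  2.07158452e+01] roll 0.00011975093459459328
```

View pics/w6.png

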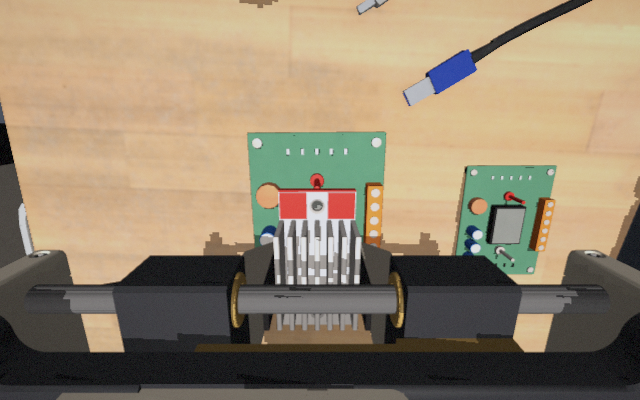

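View pics/c_s6.png

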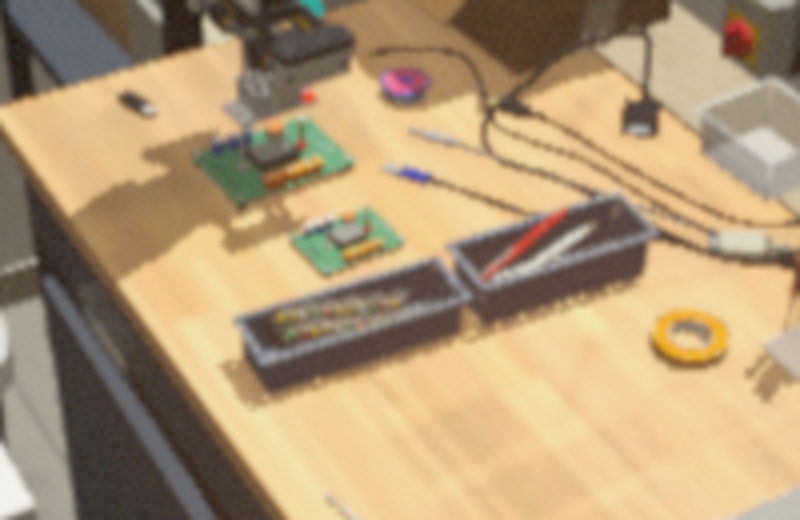

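Run:
```python
from h import *
d=load('w6');crop(d,'c_w6',277,165,357,225,10)
m=[.51019,.1426];y=np.radians(2.5);x=np.array([np.cos(y),np.sin(y)])
for z in (.0016,.02,.04): print(z,proj(d,[*(m+.032*x),z]))
```

```text
0.0016 [316.91166437 176.72428506]
0.02 [316.90760545 181.9973225 ]
0.04 [316.90237993 188.78591233]
```

View pics/c_w6.png

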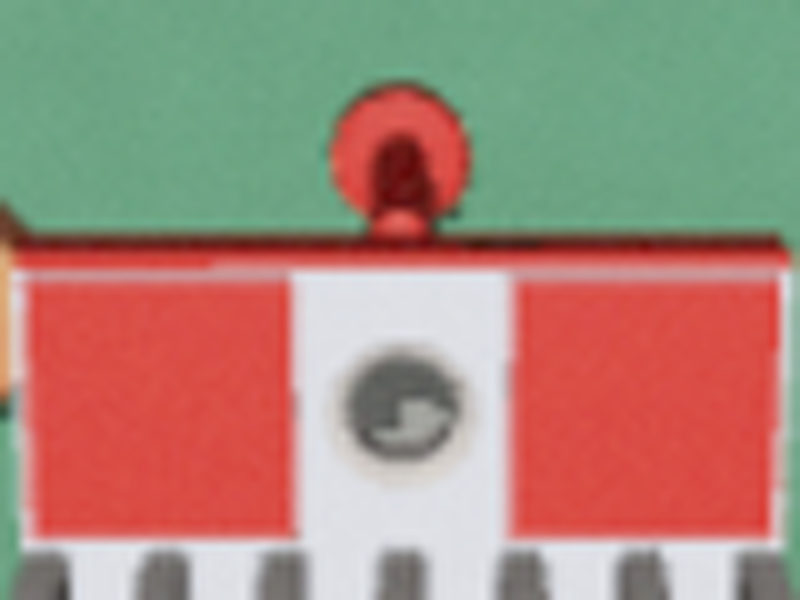

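The pin tip emerges exactly in line with the hole (u≈317 for both; predicted row 188.8 is consistent). Final descent of 20.5 mm, then settle.

Request:
jog_arm(increments=[{"slide": [0, 0, 2], "roll": 0, "gripper": 0.2}, {"slide": [0, 0, 5], "roll": 0, "gripper": 0.2}, {"slide": [0, 0, 9], "roll": 0, "gripper": 0.2}, {"slide": [0, 0, 13], "roll": 0, "gripper": 0.2}, {"slide": [0, 0, 16.5], "roll": 0, "gripper": 0.2}, {"slide": [0, 0, 19], "roll": 0, "gripper": 0.2}, {"slide": [0, 0, 20], "roll": 0, "gripper": 0.2}, {"slide": [0, 0, 20.5], "roll": 0, "gripper": 0.2}, {"slide": [0, 0, 20.5], "roll": 0, "gripper": 0.2}, {"slide": [0, 0, 20.5], "roll": 0, "gripper": 0.2}])

```text
clock: 10.8
position: [0.5099, 0.1426, 0.0563]
ee_rot: [-3.141, -0.069, -0.0]
force: [-0.9, -0.4, -2.5]
width: 0.433
```

Request:
jog_arm(increments=[{"slide": [0, 0, 0], "roll": 0, "gripper": 0.2}, {"slide": [0, 0, 0], "roll": 0, "gripper": 0.2}, {"slide": [0, 0, 0], "roll": 0, "gripper": 0.2}, {"slide": [0, 0, 0], "roll": 0, "gripper": 0.2}, {"slide": [0, 0, 0], "roll": 0, "gripper": 0.2}, {"slide": [0, 0, 0], "roll": 0, "gripper": 0.2}, {"slide": [0, 0, 0], "roll": 0, "gripper": 0.2}, {"slide": [0, 0, 0], "roll": 0, "gripper": 0.2}, {"slide": [0, 0, 0], "roll": 0, "gripper": 0.2}, {"slide": [0, 0, 0], "roll": 0, "gripper": 0.2}])

```text
clock: 11.63
position: [0.5098, 0.1425, 0.0562]
ee_rot: [3.141, 0.069, -0.0]
force: [0.6, -0.4, -1.4]
width: 0.435
```

```bash
python3 st.py .5098 .1425 .056 2.5
python3 - <<'E'
from h import *
d=grab('wrist','w7');t=grab('scene','scene7');crop(t,'c_s7',255,140,325,195,11);crop(d,'c_w7',257,150,377,240,6)
print(np.abs(arm.observe()['dq']).max())
for X in ([.5422,.144,.04],[.4782,.1412,.04]):print(proj(t,X),'hole',proj(t,[X[0],X[1],.05]))
E
```

```text
11.6333 [0.50980682 0.14254664 0.05619382] w 0.4348256283099808 F [ 0.57619285 -0.44896215 -1.38182529] yaw 2.5062213309563344 z [-2.58145888e-05 -6.39375927e-05 -9.99999998e-01] q [-0.28  0.5  -0.13  1.98  0.1   0.67 -2.  ]
delta [-0.00884685  0.04628499  0.19382736] roll 0.00010858270904428232
0.0018750335757941649
[294.80403566 170.32826092] hole [294.7364235  168.15299311]
[280.01650249 175.49157344] hole [279.89511178 173.29981433]
```

View pics/c_s7.png

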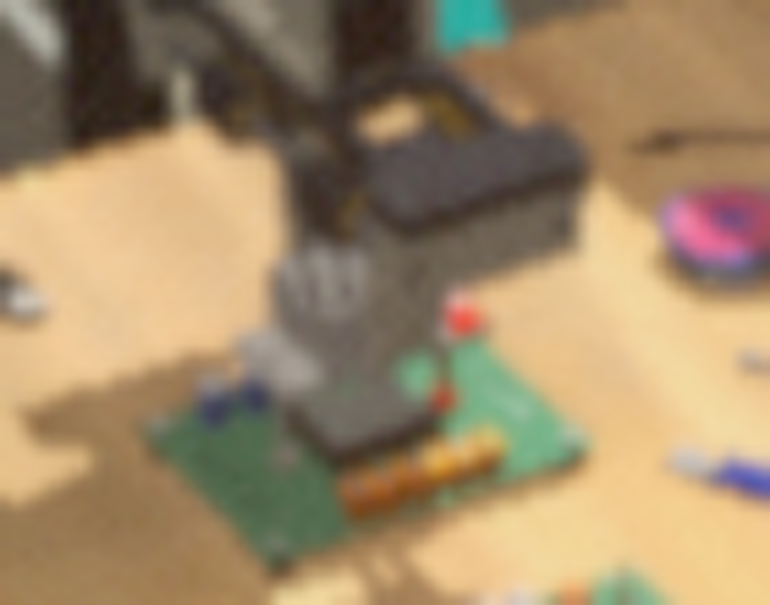

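View pics/c_w7.png

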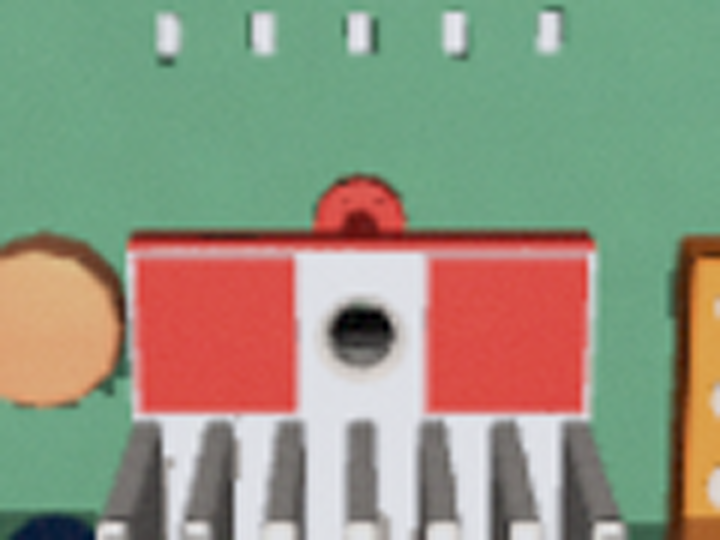

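```bash
python3 -c "
from cell import arm
print(arm.sign_off())"
```

```text
the job is handed in; nothing more can be done
None
```

The heat sink is held level and still above the larger power board. By my measurements its underside is about 10 mm above the pin tips, with the red end over the red pin. I gripped it across its 40 mm width with 35 N, crossed the bins with about 15 cm under it, and handed in at about 11.7 s of the 48 s.

**Final pose:** the gripper point reads (0.5098, 0.1425, 0.0562), which puts the underside at about 50 mm. It is within 0.2 mm and 0.01° of the target I worked out, with no measurable tilt.

**Alignment:** the last wrist picture shows the red pin's collar in line with the red hole. The pin tips measured 63.9 mm apart, against 64 mm specified. The heat sink had not shifted in the fingers between the pick and the view over the pins.

**Not seen directly:** once the sink was over the board I could not see either pin tip, so fore-and-aft alignment and the plain hole rest on the earlier wrist view. The scene camera was too coarse to confirm the 10 mm gap.

**Disagreements:**
- My first pin estimate from the top camera was about 6 mm off, because I had read the pin collars as the tips. I replaced it with the wrist-camera measurement.
- The board centre from the top camera differs from the pin midpoint by about 2 mm, which is within the calibration.
- The wrist camera's calibration varied by about 0.7 mm between arm poses, so I placed the sink by measuring hole and pins in the same picture.

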